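# Rock the angle gauge on the rest stud to its red mark and hold it

## Task

Pick up the blue pendulum angle gauge by its black grip post and stand it upright on the lumpy brass top of the sprung stud on the aluminium block. Then, still gripping it, rock it sideways on the stud until its swinging pointer settles with the tip on the red mark. Finish holding it there, gripped and resting lightly on the stud without bottoming the stud; press gently and leave the bottle, wrench, ring and brass specimen alone.

Things in the scene. Friction and masses are not known exactly. Their poses are not given: they have to be found in the camera images.
- gauge: Loose blue pendulum angle gauge, 0.3 kg, 207 high, upright on the bench. Origin: centre of its underside; z up, y along the foot, x out of the white dial face (away from the robot, within 0.35 rad). Foot 48 (x) x 84 (y) x 16 high, an inverted channel: rails 6 high, 8 wide at the y ends, between them a flat ceiling 68 long at z = 6 that rests on the stud. Dial 140 across, 10 thick, hub at z = 90.
- gauge_grip (a point): Point in the black square grip post (18 x 18, from z = 160 to 207 of the gauge, on its centre line), 192 mm above the gauge's underside: put the TCP here to grasp, fingers closing along the gauge's x or y. The fingertips then end 13 mm above the dial.
- pointer (a joint): Angle (rad) of the free-swinging black pointer in the gauge; it hangs plumb and takes about 1.5 s to settle. 0 = along the gauge's centre line (gauge upright); positive = tip towards the gauge's +y. Rolling the gauge about its own +x lowers the reading by the same angle, so leaning its top towards its +y makes it positive.
- mark (a joint): Angle (rad), same hub, zero and sign as the pointer, of the red mark on the dial, preset to 0.22 to 0.42 and not movable by hand. The pointer is on the mark when the two values agree; the mark is 12 mm wide (0.097 rad either side of its centre).
- pointer_tip (a point): Tip of the pointer, 62 mm from the hub.
- mark_center (a point): Middle of the red mark, 62 mm from the hub, in the plane in which the pointer tip sweeps.
- block: Fixed aluminium work-holding block, 70 (x) x 90 (y) x 50 high, a round steel knob on its far face. Origin: centre of its underside; z up. The stud rises from the middle of its top, vertically.
- stud_top (a point): Point on the stud's vertical axis, level with the top of its higher lump: 86 mm above the bench with the stud fully up; sinks with it. The uneven head is 18 (x) by 34 (y) with two brass domes of 9 mm radius along the block's y: at y = -7 (its top level with this point) and y = +8 (3 mm lower).
- stud (a joint): How far the sprung stud is pressed down (m): 0 = fully up, 0.012 = bottomed. Spring 500 N/m (6 N just before it bottoms), so 4 to 7 mm is a light press of 2 to 3.5 N.
- oil_bottle: Loose white bottle, 52 mm diameter, 120 high; origin under its centre. Leave alone.
- wrench: Loose steel wrench, 160 long, lying flat. Leave alone.
- flange: Loose black rubber ring, 60 mm outer diameter, 8 high. Leave alone.
- specimen: Loose brass cylinder, 32 mm diameter, 30 high, standing. Leave alone.
Mind the look-alikes: they are no part of the job. Leave any purple look-alike of the block alone.

How it is judged:
By the outcome, as a careful person would: the job done as asked, in the order asked, and still so for the second after the job is handed in, while the arm keeps its last pose, push and grip.
It also fails if it takes over 64 s, if anything falls off the work surface, if the arm or the gripper's body presses on something with over 40 N, if the wrist force passes 120 N, or if a joint passes its speed limit or range.

## Robot

A 7-joint arm with a two-finger parallel gripper is mounted at the origin on the work surface. World frame = base frame: x ahead of the robot, y to its left, z up, the work surface at z = 0. Lengths are in mm, angles in rad, forces in N, time in s.
With the tool pointing down it reaches from about 400 to 875 mm from the base axis. Payload 4.4 kg.
Tool frame: the origin (TCP) lies between the finger pads, 19 mm behind the fingertips; this is the grasp point; z points along the fingers, y is the line along which they close (so a half turn about z gives the same grasp; the last joint's range is limited). The gripper opens to 85 mm and grips with 20 to 120 N. Pads are 22 mm wide; open, the fingers measure 114 mm over their backs; the gripper's body (76 mm by 85 mm) begins 54 mm behind the grasp point. The pads swing forward as they close: fully open they stand 13 mm farther back than shut.
Start: joints at [-1.234, 0.628, 0.038, 1.517, -0.027, 0.996, -0.02], TCP at [254.776, 598.002, 250.013] pointing down, gripper open.
Joint ranges: [-3.06, 3.06], [-0.37, 2.12], [-1.25, 1.32], [0.18, 2.47], [-1.1, 4.24], [0.23, 1.98], [-2.94, 2.94]. Speed limits (rad/s): [2.57, 2.57, 3.14, 3.14, 3.14, 3.14, 3.14].

## Interface

Orientations are given as [roll, pitch, yaw] about the fixed x, y, z axes, in that order (R = Rz(yaw) Ry(pitch) Rx(roll)).
In Python, from cell import read_state, get_image, camera_params, finish_job gives the robot as it stands.
- The arm moves only by the tool arm_command, never from a script. Its argument "deltas" is a list of rows, each an object of numbers: "dx", "dy", "dz": the shift along the world's x, y, z in m; "yaw": the turn about the world's z in degrees; "jaw": the opening, from 0 (shut) to 1 (fully open). A call has 1 to 20 rows; each row is the pose to reach, as a shift and turn from the pose commanded when the call began; what a row does not reach only later rows make up. A row lasts 1/10 s, in which the tool goes at most 50 mm and 8.59 degrees, less where a joint would pass 70% of its speed; a pose out of reach is approached as far as the arm can. A call with a gripper value outside its range is refused whole. The fingers move at their own pace and stop on an object; the grip force is fixed at half the most. Time passes only in rows, so rows that repeat a pose let the fingers close. It gives the time, the measured TCP pose, the force, the opening and the grip force at its end, in the units of the state.
- read_state(): the state, without advancing time (a new reading comes with each control period).
- get_image(name): name is "scene" or "side" or "wrist"; returns (picture, depth): 384x512x3 uint8, red, green, blue; 384x512 float32, mm along the optical axis (not along the pixel's ray), 0 where there is no reading.
- camera_params(name): a dict with "camera_matrix" (3x3 intrinsics, pixels), "extrinsics" (4x4, takes a point from camera to world coordinates). Camera axes: x right, y down, z forward; pixel columns grow to the right and rows downward; lengths in mm; the calibration is good to about 2 mm. A picture is of the moment at which its call begins: read the wrist's pose just before it. camera_params takes no time and is no camera call; for the wrist camera it gives the pose at the moment of the call.
- finish_job(): hands the job in; it is judged then, once.
The state is a dict: "clock": time; "qpos": joint angles; "qd": joint speeds; "tau": joint torques, N m; "eef_pos": TCP position; "tool_rot": TCP orientation; "force": force on the tool from outside, world axes, zero at the start; "torque": the same for the moment, N m; "width": finger opening in mm; "gripper_force": force on a finger pad.
Only numpy, scipy, OpenCV 4.12 (cv2) and the standard library are available. Lean on these libraries where they do the work, as an engineer would, in place of code of your own. Each camera call takes 0.05 s, during which the arm holds its last target. There are 200 camera calls.

## Working session

There is one attempt and no reset: what is moved stays moved. The work goes in short steps, Python scripts to look and compute and a tool call to move; the robot and the scene stay as the last step left them, time stands still between calls to the robot, and variables do not carry over. Pictures are saved under pics/ and viewed, at most 11 in all, crops included, and the job is handed in when it is done.

Besides the shell and the picture viewer there is one more tool, called after "Emit:" in YAML: its name, and indented under it one key for each argument. arm_command: Moves the arm, as the interface text tells. Its arguments: {"type":"object","properties":{"deltas":{"type":"array"}},"required":["deltas"]}

```bash
mkdir -p pics
python3 - <<'E'
from cell import *
import cv2,numpy as np
print(read_state())
for n in ["scene","side","wrist"]:
    p=camera_params(n);im,d=get_image(n);np.savez(f"pics/{n}0.npz",im=im,d=d,K=p["camera_matrix"],T=p["extrinsics"])
    cv2.imwrite(f"pics/{n}0.png",cv2.cvtColor(im,cv2.COLOR_RGB2BGR)); print(n,np.round(p["camera_matrix"],1).tolist(),np.round(p["extrinsics"],3).tolist())
a=[cv2.imread(f"pics/{n}0.png") for n in ["scene","side"]]
cv2.imwrite("pics/both0.png",cv2.resize(np.vstack(a),(400,600)))
E
```

```text
{'clock': 0.0, 'qpos': array([-1.23383123,  0.62935453,  0.03842825,  1.51840953, -0.02700268,
        0.99635313, -0.02001346]), 'qd': array([-0.00082864, -0.00034206, -0.00141488,  0.0016499 , -0.0006758 ,
       -0.00110152, -0.00234857]), 'tau': array([-4.31526132e-05, -5.63401330e+01,  1.22662313e+00, -1.93436676e+01,
        1.12285389e-02,  1.05787799e-02,  7.01857601e-06]), 'eef_pos': array([254.49534859, 597.42102113, 249.07011949]), 'tool_rot': array([-3.13958577e+00,  1.79689940e-05,  2.73882280e+00]), 'force': array([ 0.23271048, -0.35968159, -0.29344665]), 'torque': array([ 0.02246131, -0.03249459,  0.0015813 ]), 'gripper_force': 0.0, 'width': 85.50307224546594}
scene [[392.7, 0.0, 250.5], [0.0, 392.7, 187.6], [0.0, 0.0, 1.0]] [[-0.02, 0.7, -0.714, 1268.767], [1.0, -0.0, -0.028, 31.62], [-0.02, -0.714, -0.699, 834.609], [0.0, 0.0, 0.0, 1.0]]
side [[352.0, 0.0, 258.6], [0.0, 352.0, 192.5], [0.0, 0.0, 1.0]] [[0.913, -0.244, 0.327, 205.113], [-0.408, -0.588, 0.699, -731.669], [0.022, -0.771, -0.636, 832.371], [0.0, 0.0, 0.0, 1.0]]
wrist [[307.3, 0.0, 253.2], [0.0, 307.3, 191.1], [0.0, 0.0, 1.0]] [[0.391, 0.879, 0.272, 186.003], [0.92, -0.373, -0.117, 627.813], [-0.001, 0.296, -0.955, 372.568], [0.0, 0.0, 0.0, 1.0]]
```

View pics/scene0.png

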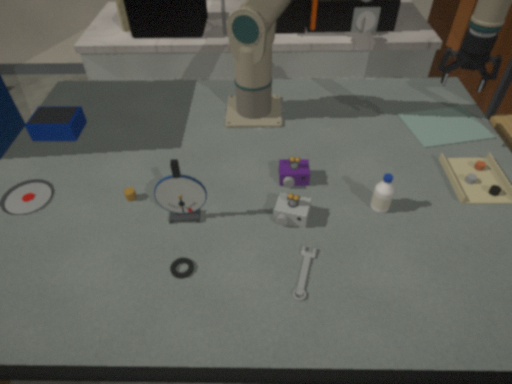

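View pics/side0.png

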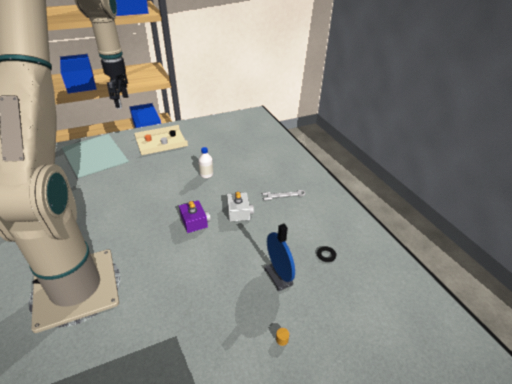

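```bash
cat > h.py <<'E'
import numpy as np,cv2
from cell import *
def load(n):
    z=np.load(n);return z["im"],z["d"],z["K"],z["T"]
def snap(n):
    p=camera_params(n);im,d=get_image(n);return im,d,p["camera_matrix"],p["extrinsics"]
def ray(u,v,K,T):
    r=T[:3,:3]@np.linalg.solve(K,[u,v,1.]);return T[:3,3],r
def plane(u,v,z,K,T):
    c,r=ray(u,v,K,T);return c+r*(z-c[2])/r[2]
def cloud(d,K,T):
    v,u=np.mgrid[:d.shape[0],:d.shape[1]]
    P=np.stack([(u-K[0,2])/K[0,0]*d,(v-K[1,2])/K[1,1]*d,d],-1)
    return P@T[:3,:3].T+T[:3,3]
def proj(p,K,T):
    q=K@(T[:3,:3].T@(np.asarray(p)-T[:3,3]));return q[:2]/q[2]
E
python3 - <<'E'
from h import *
im,d,K,T=load("pics/scene0.npz")
b=cv2.cvtColor(im,cv2.COLOR_RGB2BGR)
a=cv2.resize(b[150:235,140:225],(390,390),interpolation=3); c=cv2.resize(b[150:235,255:340],(390,390),interpolation=3)
cv2.imwrite("pics/crop.png",np.hstack([a,c]))
P=cloud(d,K,T)
hsv=cv2.cvtColor(im,cv2.COLOR_RGB2HSV)
def st(name,m):
    q=P[m]; print(name,m.sum(),np.round(np.median(q,0)),np.round(np.percentile(q,[2,98],0)).tolist())
reg=np.zeros(d.shape,bool);reg[150:235,140:225]=1
st("gauge",reg&(P[...,2]>25)&(d>0)); st("post",reg&(P[...,2]>168)&(d>0)); 
st("foot",reg&(P[...,2]>9)&(P[...,2]<19)&(d>0))
reg[:]=0;reg[188:240,260:325]=1
m=reg&(P[...,2]>44)&(P[...,2]<56); st("blocktop",m)
print(cv2.minAreaRect(P[m][:,:2].astype(np.float32)))
st("head",reg&(P[...,2]>70))
f=P[reg*0>0] if 0 else None
reg[:]=0;reg[150:235,140:225]=1
m=reg&(P[...,2]>50)&(P[...,2]<150)
print("dial fit",np.polyfit(P[m][:,1],P[m][:,0],1))
E
```

```text
gauge 1747 [ 537. -185.  102.] [[527.0, -248.0, 32.0], [542.0, -123.0, 204.0]]
post 134 [ 540. -185.  194.] [[524.0, -195.0, 169.0], [543.0, -177.0, 207.0]]
foot 253 [ 544. -183.   14.] [[522.0, -226.0, 10.0], [558.0, -145.0, 18.0]]
blocktop 543 [538. 116.  49.] [[492.0, 71.0, 45.0], [570.0, 162.0, 53.0]]
((530.1153564453125, 116.28775787353516), (89.9480209350586, 74.02685546875), 74.43675994873047)
head 90 [533. 113.  79.] [[524.0, 32.0, 71.0], [1269.0, 132.0, 835.0]]
dial fit [-5.75674209e-02  5.25977886e+02]
```

View pics/crop.png

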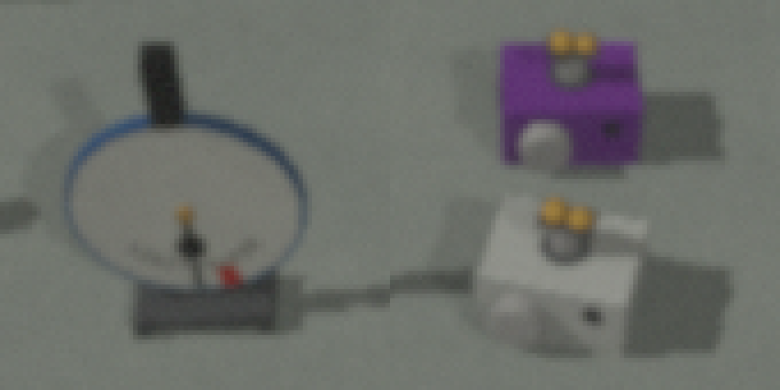

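```bash
cat > mk.py <<'E'
from h import *
def redpt(im,roi):
    r,g,b=[im[...,i].astype(float) for i in range(3)]
    w=np.clip(r-np.maximum(g,b)*1.35-10,0,None); m=np.zeros_like(w); y0,y1,x0,x1=roi; m[y0:y1,x0:x1]=1; w=w*m
    w[w<0.2*w.max()]=0
    v,u=np.mgrid[:w.shape[0],:w.shape[1]]; return (w*u).sum()/w.sum(),(w*v).sum()/w.sum(),(w>0).sum()
E
python3 - <<'E'
from mk import *
im,d,K,T=load("pics/scene0.npz");P=cloud(d,K,T)
def onplane(u,v,c,n):
    o,r=ray(u,v,K,T);return o+r*((c-o)@n)/(r@n)
ya=.0575;n=np.array([np.cos(ya),np.sin(ya),0]);t=np.array([-np.sin(ya),np.cos(ya),0])
c=np.array([526+.0576*185.5,-185.5,90])
for dx in (0,3):
    u,v,k=redpt(im,(150,235,140,225));q=onplane(u,v,c+n*dx,n)-c
    print((u,v,k),q@t,q[2],"r",np.hypot(q@t,q[2]),"ang",np.arctan2(q@t,-q[2]))
# wall circle extents -> centre
g=im[150:235,140:225].max(-1)
# dial edges from depth: points 50..150 high, fit circle on hull
m=np.zeros(d.shape,bool);m[150:235,140:225]=1
m&=(P[...,2]>25)&(P[...,2]<162)&(np.abs((P-c)@n)<8)
q=np.c_[(P[m]-c)@t,P[m][:,2]]
print("circle",cv2.minEnclosingCircle(q.astype(np.float32)))
m=np.zeros(d.shape,bool);m[150:235,140:225]=1;m&=(P[...,2]>166)
print("post along t,n",np.percentile((P[m]-c)@t,[2,50,98]),np.percentile((P[m]-c)@n,[2,50,98]))
m=np.zeros(d.shape,bool);m[150:235,140:225]=1;m&=(P[...,2]>8)&(P[...,2]<19)
print("foot",np.percentile((P[m]-c)@t,[1,50,99]),np.percentile((P[m]-c)@n,[1,50,99]))
# block/domes
hsv=cv2.cvtColor(im,cv2.COLOR_RGB2HSV)
m=np.zeros(d.shape,bool);m[190:203,280:305]=1
bb=m&(hsv[...,1]>120)&(hsv[...,0]<30)&(hsv[...,2]>80)
v,u=np.nonzero(bb);print("brass",u.min(),u.max(),v.min(),v.max(),np.round(P[bb][np.argsort(-P[bb][:,2])[:12]],0).tolist())
m[:]=0;m[188:240,260:325]=1;m&=(np.abs(P[...,2]-50)<4);x=P[m];g=np.abs(x[:,:2]-[530,116])
for th in np.linspace(-.4,-.1,31): pass
r=cv2.minAreaRect(cv2.convexHull(x[:,:2].astype(np.float32)));print(r)
im,d,K,T=load("pics/side0.npz");P=cloud(d,K,T)
m=np.zeros(d.shape,bool);m[185:230,222:260]=1;m&=(np.abs(P[...,2]-50)<4);print("side",cv2.minAreaRect(P[m][:,:2].astype(np.float32)))
m=np.zeros(d.shape,bool);m[215:250,265:300]=1;m&=(P[...,2]>200);print("side post top",P[m].mean(0),m.sum())
E
```

```text
(np.float64(189.69131503482186), np.float64(209.95473166734945), np.int64(9)) 17.488419982009944 -60.16823989818943 r 62.658294948978934 ang 0.28286487873389493
(np.float64(189.69131503482186), np.float64(209.95473166734945), np.int64(9)) 18.122848755438415 -56.92032925204728 r 59.73576423863651 ang 0.30824157552436643
circle ((-2.598442554473877, 90.01189422607422), 72.00846862792969)
post along t,n [ -9.31996167   3.37383428 174.68917363] [-12.62144566   3.69472367 743.34942028]
foot [-41.4116382    1.0131492   41.14191961] [-14.90871084   7.58699013  21.56848914]
brass 289 298 194 199 [[531.0, 108.0, 85.0], [527.0, 108.0, 84.0], [530.0, 110.0, 84.0], [534.0, 121.0, 84.0], [530.0, 105.0, 83.0], [526.0, 111.0, 83.0], [533.0, 126.0, 83.0], [533.0, 116.0, 82.0], [532.0, 105.0, 82.0], [532.0, 113.0, 81.0], [535.0, 124.0, 81.0], [535.0, 108.0, 81.0]]
((530.33349609375, 116.30438232421875), (89.63054656982422, 74.22562408447266), 74.8868179321289)
side ((524.2526245117188, 114.62857818603516), (94.80426025390625, 69.54991149902344), 74.23037719726562)
side post top [ 515.99643475 -209.30782707  227.95798099] 55
```

Emit:
arm_command:
  deltas:
    - {"dx": 0.02, "dy": -0.05, "dz": 0.01, "jaw": 1}
    - {"dx": 0.279, "dy": -0.783, "dz": 0.03, "yaw": -63.6, "jaw": 1}
    - {"dx": 0.279, "dy": -0.783, "dz": 0.03, "yaw": -63.6, "jaw": 1}
    - {"dx": 0.279, "dy": -0.783, "dz": 0.03, "yaw": -63.6, "jaw": 1}
    - {"dx": 0.279, "dy": -0.783, "dz": 0.03, "yaw": -63.6, "jaw": 1}
    - {"dx": 0.279, "dy": -0.783, "dz": 0.03, "yaw": -63.6, "jaw": 1}
    - {"dx": 0.279, "dy": -0.783, "dz": 0.03, "yaw": -63.6, "jaw": 1}
    - {"dx": 0.279, "dy": -0.783, "dz": 0.03, "yaw": -63.6, "jaw": 1}
    - {"dx": 0.279, "dy": -0.783, "dz": 0.03, "yaw": -63.6, "jaw": 1}
    - {"dx": 0.279, "dy": -0.783, "dz": 0.03, "yaw": -63.6, "jaw": 1}
    - {"dx": 0.279, "dy": -0.783, "dz": 0.03, "yaw": -63.6, "jaw": 1}
    - {"dx": 0.279, "dy": -0.783, "dz": 0.03, "yaw": -63.6, "jaw": 1}
    - {"dx": 0.279, "dy": -0.783, "dz": 0.03, "yaw": -63.6, "jaw": 1}
    - {"dx": 0.279, "dy": -0.783, "dz": 0.03, "yaw": -63.6, "jaw": 1}
    - {"dx": 0.279, "dy": -0.783, "dz": 0.03, "yaw": -63.6, "jaw": 1}
    - {"dx": 0.279, "dy": -0.783, "dz": 0.03, "yaw": -63.6, "jaw": 1}
    - {"dx": 0.279, "dy": -0.783, "dz": 0.03, "yaw": -63.6, "jaw": 1}
    - {"dx": 0.279, "dy": -0.783, "dz": 0.03, "yaw": -63.6, "jaw": 1}
    - {"dx": 0.279, "dy": -0.783, "dz": 0.03, "yaw": -63.6, "jaw": 1}
    - {"dx": 0.279, "dy": -0.783, "dz": 0.03, "yaw": -63.6, "jaw": 1}

```text
invalid input at $.deltas[0]: expected keys dx, dy, dz, yaw, jaw
```

Emit:
arm_command:
  deltas:
    - {"dx": 0.02, "dy": -0.04, "dz": 0.01, "yaw": -4, "jaw": 1}
    - {"dx": 0.279, "dy": -0.783, "dz": 0.03, "yaw": -63.6, "jaw": 1}
    - {"dx": 0.279, "dy": -0.783, "dz": 0.03, "yaw": -63.6, "jaw": 1}
    - {"dx": 0.279, "dy": -0.783, "dz": 0.03, "yaw": -63.6, "jaw": 1}
    - {"dx": 0.279, "dy": -0.783, "dz": 0.03, "yaw": -63.6, "jaw": 1}
    - {"dx": 0.279, "dy": -0.783, "dz": 0.03, "yaw": -63.6, "jaw": 1}
    - {"dx": 0.279, "dy": -0.783, "dz": 0.03, "yaw": -63.6, "jaw": 1}
    - {"dx": 0.279, "dy": -0.783, "dz": 0.03, "yaw": -63.6, "jaw": 1}
    - {"dx": 0.279, "dy": -0.783, "dz": 0.03, "yaw": -63.6, "jaw": 1}
    - {"dx": 0.279, "dy": -0.783, "dz": 0.03, "yaw": -63.6, "jaw": 1}
    - {"dx": 0.279, "dy": -0.783, "dz": 0.03, "yaw": -63.6, "jaw": 1}
    - {"dx": 0.279, "dy": -0.783, "dz": 0.03, "yaw": -63.6, "jaw": 1}
    - {"dx": 0.279, "dy": -0.783, "dz": 0.03, "yaw": -63.6, "jaw": 1}
    - {"dx": 0.279, "dy": -0.783, "dz": 0.03, "yaw": -63.6, "jaw": 1}
    - {"dx": 0.279, "dy": -0.783, "dz": 0.03, "yaw": -63.6, "jaw": 1}
    - {"dx": 0.279, "dy": -0.783, "dz": 0.03, "yaw": -63.6, "jaw": 1}
    - {"dx": 0.279, "dy": -0.783, "dz": 0.03, "yaw": -63.6, "jaw": 1}
    - {"dx": 0.279, "dy": -0.783, "dz": 0.03, "yaw": -63.6, "jaw": 1}
    - {"dx": 0.279, "dy": -0.783, "dz": 0.03, "yaw": -63.6, "jaw": 1}
    - {"dx": 0.279, "dy": -0.783, "dz": 0.03, "yaw": -63.6, "jaw": 1}

```text
clock: 2.15
eef_pos: [533.5, -183.5, 279.6]
tool_rot: [-3.141, -0.002, 1.63]
force: [-0.1, 0.0, -0.0]
width: 85.2
gripper_force: 0.0
```

Run:
```python
from h import *
print(read_state()["eef_pos"])
im,d,K,T=snap("wrist");np.savez("pics/wrist1.npz",im=im,d=d,K=K,T=T)
cv2.imwrite("pics/wrist1.png",cv2.cvtColor(im,cv2.COLOR_RGB2BGR))
P=cloud(d,K,T);m=(d>0)&(np.abs(P[...,2]-207)<6)&(np.hypot(P[...,0]-534,P[...,1]+185)<40)
print(m.sum(),P[m].mean(0),cv2.minAreaRect(P[m][:,:2].astype(np.float32)))
```

```text
[ 533.45353168 -183.45104775  279.60992998]
698 [ 532.1491711  -186.20153722  206.2224433 ] ((532.347412109375, -187.1905975341797), (17.972875595092773, 18.90928840637207), 2.8072080612182617)
```

View pics/wrist1.png

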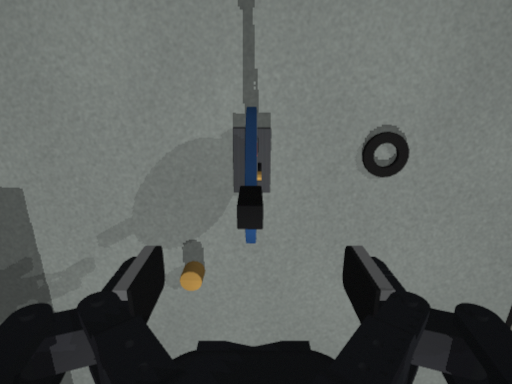

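Emit:
arm_command:
  deltas:
    - {"dx": -0.001, "dy": -0.0015, "dz": -0.02, "yaw": 0, "jaw": 1}
    - {"dx": -0.001, "dy": -0.0015, "dz": -0.045, "yaw": 0, "jaw": 1}
    - {"dx": -0.001, "dy": -0.0015, "dz": -0.065, "yaw": 0, "jaw": 0.8}
    - {"dx": -0.001, "dy": -0.0015, "dz": -0.08, "yaw": 0, "jaw": 0.6}
    - {"dx": -0.001, "dy": -0.0015, "dz": -0.088, "yaw": 0, "jaw": 0.5}
    - {"dx": -0.001, "dy": -0.0015, "dz": -0.088, "yaw": 0, "jaw": 0.4}
    - {"dx": -0.001, "dy": -0.0015, "dz": -0.088, "yaw": 0, "jaw": 0.3}
    - {"dx": -0.001, "dy": -0.0015, "dz": -0.088, "yaw": 0, "jaw": 0}
    - {"dx": -0.001, "dy": -0.0015, "dz": -0.088, "yaw": 0, "jaw": 0}
    - {"dx": -0.001, "dy": -0.0015, "dz": -0.088, "yaw": 0, "jaw": 0}
    - {"dx": -0.001, "dy": -0.0015, "dz": -0.088, "yaw": 0, "jaw": 0}
    - {"dx": -0.001, "dy": -0.0015, "dz": -0.088, "yaw": 0, "jaw": 0}

```text
clock: 3.4
eef_pos: [533.1, -186.5, 192.9]
tool_rot: [3.14, -0.0, 1.629]
force: [-1.7, 0.3, 6.6]
width: 17.3
gripper_force: 59.8
```

Emit:
arm_command:
  deltas:
    - {"dx": 0, "dy": 0, "dz": 0.005, "yaw": 0, "jaw": 0}
    - {"dx": 0, "dy": 0, "dz": 0.02, "yaw": 0, "jaw": 0}
    - {"dx": 0, "dy": 0, "dz": 0.045, "yaw": 0, "jaw": 0}
    - {"dx": 0, "dy": 0, "dz": 0.075, "yaw": 0, "jaw": 0}
    - {"dx": 0, "dy": 0.005, "dz": 0.105, "yaw": -1, "jaw": 0}
    - {"dx": 0, "dy": 0.015, "dz": 0.125, "yaw": -2, "jaw": 0}
    - {"dx": 0, "dy": 0.03, "dz": 0.13, "yaw": -4, "jaw": 0}
    - {"dx": 0, "dy": 0.05, "dz": 0.13, "yaw": -6, "jaw": 0}
    - {"dx": 0, "dy": 0.075, "dz": 0.13, "yaw": -8, "jaw": 0}
    - {"dx": 0, "dy": 0.1, "dz": 0.13, "yaw": -10, "jaw": 0}
    - {"dx": 0, "dy": 0.125, "dz": 0.13, "yaw": -12, "jaw": 0}
    - {"dx": 0, "dy": 0.15, "dz": 0.13, "yaw": -14, "jaw": 0}
    - {"dx": 0, "dy": 0.17, "dz": 0.13, "yaw": -16, "jaw": 0}
    - {"dx": 0, "dy": 0.187, "dz": 0.13, "yaw": -17, "jaw": 0}
    - {"dx": 0, "dy": 0.2, "dz": 0.13, "yaw": -18, "jaw": 0}
    - {"dx": 0, "dy": 0.21, "dz": 0.13, "yaw": -18.7, "jaw": 0}
    - {"dx": 0, "dy": 0.215, "dz": 0.13, "yaw": -18.7, "jaw": 0}
    - {"dx": 0, "dy": 0.215, "dz": 0.13, "yaw": -18.7, "jaw": 0}

```text
clock: 5.2
eef_pos: [532.7, 29.0, 321.8]
tool_rot: [-3.141, 0.0, 1.304]
force: [0.3, 0.1, -4.0]
width: 17.1
gripper_force: 58.8
```

Run:
```python
from h import *
s=read_state();print(s["eef_pos"],s["force"],s["torque"])
im,d,K,T=snap("wrist");np.savez("pics/wrist2.npz",im=im,d=d,K=K,T=T)
i2,d2,K2,T2=snap("scene");np.savez("pics/scene2.npz",im=i2,d=d2,K=K2,T=T2)
c=cv2.resize(i2[90:230,190:330],(384,384),interpolation=3)
cv2.imwrite("pics/w2.png",cv2.resize(cv2.cvtColor(np.hstack([im[:,80:432],c]),cv2.COLOR_RGB2BGR),None,fx=1,fy=1))
P=cloud(d,K,T);near=(d>0)&(np.hypot(P[...,0]-529,P[...,1]-116)<65)
m=near&(np.abs(P[...,2]-50)<3);print(m.sum(),cv2.minAreaRect(P[m][:,:2].astype(np.float32)))
hsv=cv2.cvtColor(im,cv2.COLOR_RGB2HSV)
b=near&(P[...,2]>68)&(P[...,2]<95);print("head",b.sum(),P[b].mean(0),P[b][:,2].max(),cv2.minAreaRect(P[b][:,:2].astype(np.float32)))
```

```text
[532.66729299  28.99615664 321.82596816] [ 0.3353037   0.11896513 -4.0053414 ] [ 0.05578542 -0.04474585 -0.01353463]
3582 ((528.2924194335938, 116.21573638916016), (88.75019836425781, 70.03336334228516), 74.71238708496094)
head 493 [528.83327973 115.82401693  80.0562212 ] 86.56968223172618 ((528.174560546875, 115.87901306152344), (32.646949768066406, 18.4595947265625), 74.80485534667969)
```

View pics/w2.png

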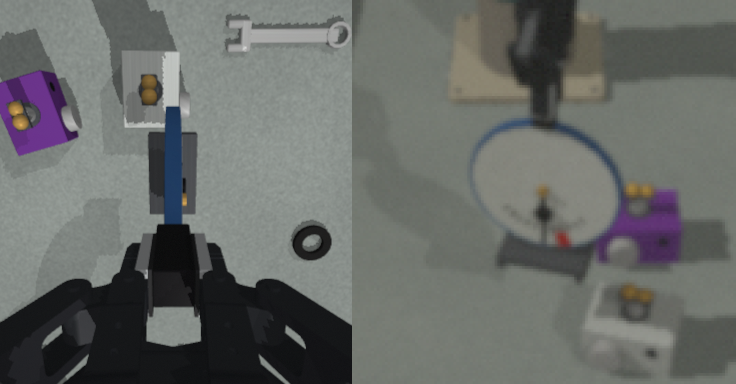

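Emit:
arm_command:
  deltas:
    - {"dx": 0, "dy": 0.005, "dz": 0, "yaw": 0, "jaw": 0}
    - {"dx": -0.001, "dy": 0.017, "dz": 0, "yaw": 0, "jaw": 0}
    - {"dx": -0.002, "dy": 0.034, "dz": 0, "yaw": 0, "jaw": 0}
    - {"dx": -0.003, "dy": 0.052, "dz": 0, "yaw": 0, "jaw": 0}
    - {"dx": -0.0045, "dy": 0.07, "dz": 0, "yaw": 0, "jaw": 0}
    - {"dx": -0.0045, "dy": 0.082, "dz": 0, "yaw": 0, "jaw": 0}
    - {"dx": -0.0045, "dy": 0.0873, "dz": -0.003, "yaw": 0, "jaw": 0}
    - {"dx": -0.0045, "dy": 0.0873, "dz": -0.01, "yaw": 0, "jaw": 0}
    - {"dx": -0.0045, "dy": 0.0873, "dz": -0.02, "yaw": 0, "jaw": 0}
    - {"dx": -0.0045, "dy": 0.0873, "dz": -0.03, "yaw": 0, "jaw": 0}
    - {"dx": -0.0045, "dy": 0.0873, "dz": -0.038, "yaw": 0, "jaw": 0}
    - {"dx": -0.0045, "dy": 0.0873, "dz": -0.042, "yaw": 0, "jaw": 0}
    - {"dx": -0.0045, "dy": 0.0873, "dz": -0.044, "yaw": 0, "jaw": 0}
    - {"dx": -0.0045, "dy": 0.0873, "dz": -0.044, "yaw": 0, "jaw": 0}
    - {"dx": -0.0045, "dy": 0.0873, "dz": -0.044, "yaw": 0, "jaw": 0}

```text
clock: 6.8
eef_pos: [528.6, 115.7, 278.3]
tool_rot: [3.141, -0.0, 1.302]
force: [-0.3, 0.1, -2.9]
width: 17.5
gripper_force: 58.8
```

```bash
cat > look.py <<'E'
import sys
from mk import *
s=read_state();print(s["eef_pos"],s["force"],s["torque"])
i2,d2,K2,T2=snap("scene");np.savez(f"pics/scene{sys.argv[1]}.npz",im=i2,d=d2,K=K2,T=T2)
p=np.array([528.2,116,160]);u,v=proj(p,K2,T2).astype(int);print(u,v)
c=cv2.resize(i2[v-70:v+70,u-70:u+100],(680,560),interpolation=3)
cv2.imwrite(f"pics/s{sys.argv[1]}.png",cv2.cvtColor(c,cv2.COLOR_RGB2BGR))
P=cloud(d2,K2,T2);yw=-0.266;n=np.array([np.cos(yw),np.sin(yw),0]);t=np.array([-np.sin(yw),np.cos(yw),0])
q=P-np.array([528.2,116,0]);f=(d2>0)&(np.abs(q@n)<40)&(np.abs(q@t)<120)&(P[...,2]>95)
a=np.c_[(q@t)[f],P[...,2][f]];nn=(q@n)[f]
hs=cv2.cvtColor(i2,cv2.COLOR_RGB2HSV)[f]
w=(np.abs(nn-np.median(nn))<9)&(a[:,1]<350)
dial=(hs[:,1]<60)&(hs[:,2]>95)&w
(cx,cy),r=cv2.minEnclosingCircle(a[dial].astype(np.float32));print("dial",dial.sum(),cx,cy,r,np.median(nn))
uu,vv,k=redpt(i2,(v-70,v+70,u-70,u+70))
for off in (0,3):
    c0=np.array([528.2,116,0])+n*(np.median(nn[dial])+off);o,rr=ray(uu,vv,K2,T2);x=o+rr*((c0-o)@n)/(rr@n)-c0
    print("red",uu,vv,k,x@t,x[2])
E
python3 look.py 3
```

```text
[528.56131719 115.73995105 278.30069121] [-0.25367837  0.09223225 -2.85130048] [-0.02235614  0.01864353  0.05084683]
294 173
dial 9 0.06910495460033417 270.4757995605469 12.73370361328125 23.02500430659829
red 300.14600377595974 188.05580029368573 14 19.34949011681128 127.55781436184816
red 300.14600377595974 188.05580029368573 14 19.74024355204021 130.4996983578926
```

View pics/s3.png

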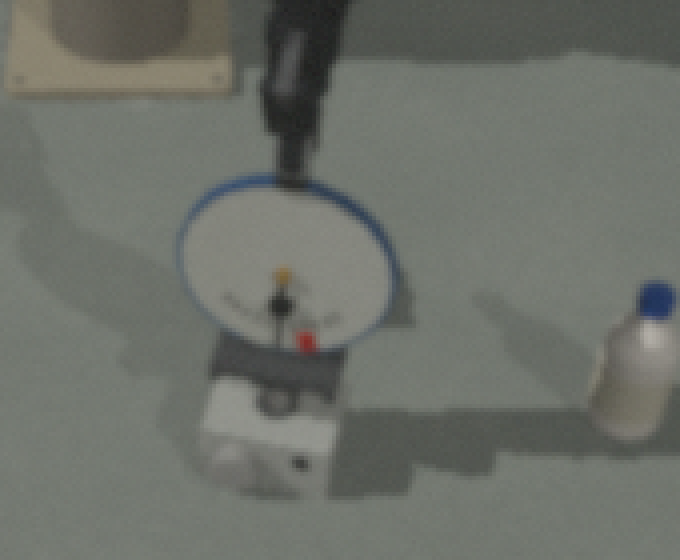

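Emit:
arm_command:
  deltas:
    - {"dx": 0, "dy": 0, "dz": -0.002, "yaw": 0, "jaw": 0}
    - {"dx": 0, "dy": 0, "dz": -0.004, "yaw": 0, "jaw": 0}
    - {"dx": 0, "dy": 0, "dz": -0.006, "yaw": 0, "jaw": 0}
    - {"dx": 0, "dy": 0, "dz": -0.0075, "yaw": 0, "jaw": 0}
    - {"dx": 0, "dy": 0, "dz": -0.009, "yaw": 0, "jaw": 0}
    - {"dx": 0, "dy": 0, "dz": -0.01, "yaw": 0, "jaw": 0}
    - {"dx": 0, "dy": 0, "dz": -0.01, "yaw": 0, "jaw": 0}
    - {"dx": 0, "dy": 0, "dz": -0.01, "yaw": 0, "jaw": 0}
    - {"dx": 0, "dy": 0, "dz": -0.01, "yaw": 0, "jaw": 0}
    - {"dx": 0, "dy": 0, "dz": -0.01, "yaw": 0, "jaw": 0}

```text
clock: 7.85
eef_pos: [528.3, 115.9, 268.1]
tool_rot: [3.141, -0.0, 1.302]
force: [0.2, -0.7, -0.3]
width: 17.4
gripper_force: 59.1
```

Run:
```python
from h import *
for i in range(3):
    s=read_state();print(s["eef_pos"],s["force"],s["torque"]); snap("side")
```

```text
[528.32264811 115.85092318 268.12892618] [ 0.20345352 -0.66939412 -0.25864016] [0.04913966 0.05752559 0.04203749]
[528.34585446 115.82139017 268.10070873] [-0.58824735 -0.30036237  0.17061132] [ 0.0306911   0.07744605 -0.0230609 ]
[528.33494478 115.85172202 268.07715447] [ 0.24915789 -0.27605379 -1.73124122] [ 0.03150412  0.09190936 -0.03217424]
```

Emit:
arm_command:
  deltas:
    - {"dx": 0.0006, "dy": 0.0024, "dz": -0.0001, "yaw": 0, "jaw": 0}
    - {"dx": 0.0013, "dy": 0.0048, "dz": -0.0003, "yaw": 0, "jaw": 0}
    - {"dx": 0.0026, "dy": 0.0097, "dz": -0.0007, "yaw": 0, "jaw": 0}
    - {"dx": 0.0039, "dy": 0.0145, "dz": -0.0012, "yaw": 0, "jaw": 0}
    - {"dx": 0.0051, "dy": 0.0188, "dz": -0.0018, "yaw": 0, "jaw": 0}
    - {"dx": 0.0066, "dy": 0.0241, "dz": -0.0026, "yaw": 0, "jaw": 0}
    - {"dx": 0.0066, "dy": 0.0241, "dz": -0.0026, "yaw": 0, "jaw": 0}
    - {"dx": 0.0066, "dy": 0.0241, "dz": -0.0026, "yaw": 0, "jaw": 0}

```text
clock: 8.8
eef_pos: [534.6, 140.3, 265.3]
tool_rot: [-3.141, -0.0, 1.303]
force: [-0.8, -0.7, -0.1]
width: 16.9
gripper_force: 59.3
```

```bash
python3 look.py 4
```

```text
[534.62506602 140.29953112 265.2866945 ] [-0.80433648 -0.65218442 -0.0887021 ] [-0.42940628  0.39734749 -0.0191086 ]
294 173
dial 2 26.453371047973633 260.2716979980469 14.443242073059082 24.612142423837057
red 307.73724898651835 193.0944659187329 16 40.12651406520402 115.47963106539964
red 307.73724898651835 193.0944659187329 16 40.431139609375485 118.47492294988808
```

View pics/s4.png

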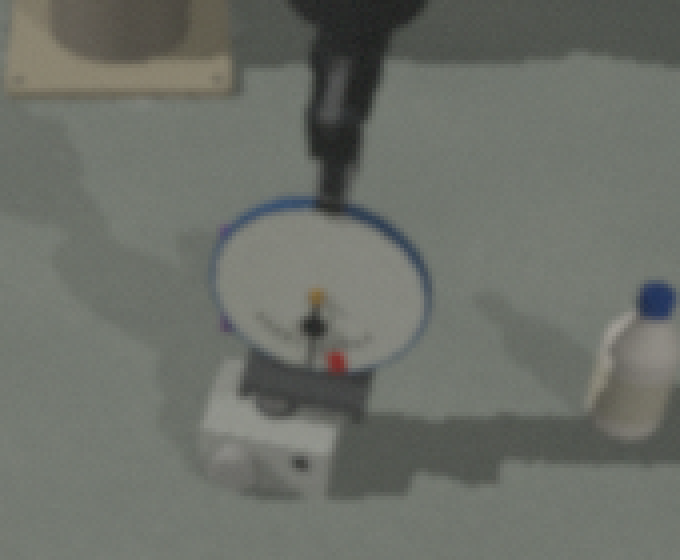

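Emit:
arm_command:
  deltas:
    - {"dx": 0.0008, "dy": 0.0029, "dz": 0, "yaw": 0, "jaw": 0}
    - {"dx": 0.0016, "dy": 0.0058, "dz": -0.0002, "yaw": 0, "jaw": 0}
    - {"dx": 0.0024, "dy": 0.0087, "dz": -0.0004, "yaw": 0, "jaw": 0}
    - {"dx": 0.0032, "dy": 0.0116, "dz": -0.0007, "yaw": 0, "jaw": 0}
    - {"dx": 0.0037, "dy": 0.0135, "dz": -0.001, "yaw": 0, "jaw": 0}
    - {"dx": 0.0037, "dy": 0.0135, "dz": -0.001, "yaw": 0, "jaw": 0}

```text
clock: 9.45
eef_pos: [538.6, 153.7, 264.3]
tool_rot: [-3.141, 0.0, 1.303]
force: [-0.6, -1.5, 0.2]
width: 16.8
gripper_force: 59.3
```

```bash
python3 look.py 5; python3 -c "
from cell import *
for i in range(4): s=read_state();print(s['force'],s['torque']);get_image('side')"
```

```text
[538.57436702 153.70382803 264.25009696] [-0.60109396 -1.47384507  0.23513829] [-0.75549497  0.57396759 -0.0532974 ]
294 173
dial 1 50.44044494628906 254.0294189453125 9.999999747378752e-05 24.887449407708463
red 308.5843045012296 193.84293809472902 15 42.570606419288346 114.07866720330162
red 308.5843045012296 193.84293809472902 15 42.865339251843956 117.08272293922744
[-0.85453523 -1.45714629 -1.33521979] [-0.75233508  0.53843377 -0.04535474]
[-1.77041859 -1.28466314 -0.72110004] [-0.7168171   0.51808438 -0.024434  ]
[-1.96898116 -1.82295856 -1.438069  ] [-0.68506275  0.53443253 -0.00603719]
[-0.90904662 -1.91265964 -0.76118678] [-0.66973502  0.56690719 -0.00111053]
```

View pics/s5.png

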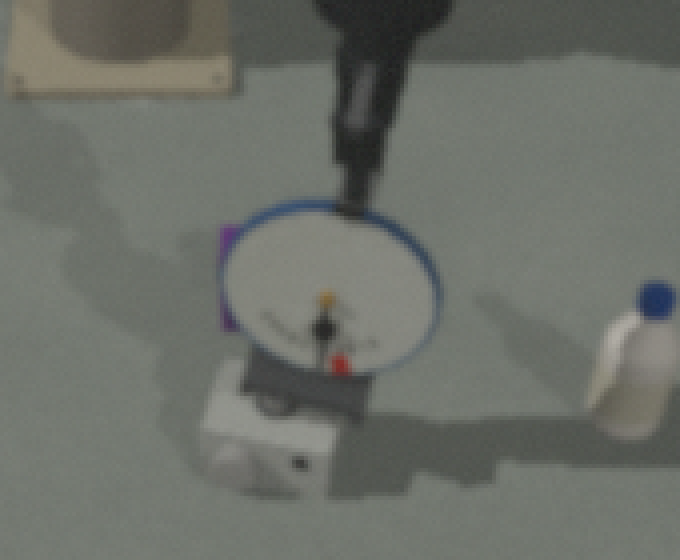

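Emit:
arm_command:
  deltas:
    - {"dx": 0.0008, "dy": 0.0029, "dz": -0.0006, "yaw": 0, "jaw": 0}
    - {"dx": 0.0016, "dy": 0.0058, "dz": -0.0014, "yaw": 0, "jaw": 0}
    - {"dx": 0.0024, "dy": 0.0087, "dz": -0.0022, "yaw": 0, "jaw": 0}
    - {"dx": 0.0032, "dy": 0.0116, "dz": -0.0032, "yaw": 0, "jaw": 0}
    - {"dx": 0.004, "dy": 0.0145, "dz": -0.0042, "yaw": 0, "jaw": 0}
    - {"dx": 0.0045, "dy": 0.0165, "dz": -0.0049, "yaw": 0, "jaw": 0}
    - {"dx": 0.005, "dy": 0.0183, "dz": -0.0055, "yaw": 0, "jaw": 0}
    - {"dx": 0.005, "dy": 0.0183, "dz": -0.0055, "yaw": 0, "jaw": 0}

```text
clock: 10.5
eef_pos: [543.7, 171.9, 258.8]
tool_rot: [3.141, -0.0, 1.303]
force: [-0.9, -1.6, -0.7]
width: 17.1
gripper_force: 59.3
```

```bash
python3 look.py 6; python3 -c "
from cell import *
import numpy as np
F=[]
for i in range(4): s=read_state();F.append(np.r_[s['force'],s['torque']]);get_image('side')
print(np.mean(F,0))"
```

```text
[543.70473743 171.9443359  258.82253189] [-0.91714393 -1.64108405 -0.69950895] [-0.84027661  0.35545718  0.04085132]
294 173
dial 0 0.0 0.0 0.0 25.39350761032033
red 309.4567732305013 195.60194053986814 15 nan nan
red 309.4567732305013 195.60194053986814 15 nan nan
[-0.81375028 -2.07605077 -0.50891353 -0.77341202  0.33276885 -0.02048301]
  return _methods._mean(a, axis=axis, dtype=dtype,
  ret = ret.dtype.type(ret / rcount)
```

Emit:
arm_command:
  deltas:
    - {"dx": 0.0006, "dy": 0.0022, "dz": -0.0007, "yaw": 0, "jaw": 0}
    - {"dx": 0.0012, "dy": 0.0044, "dz": -0.0014, "yaw": 0, "jaw": 0}
    - {"dx": 0.0018, "dy": 0.0066, "dz": -0.0021, "yaw": 0, "jaw": 0}
    - {"dx": 0.0024, "dy": 0.0088, "dz": -0.0028, "yaw": 0, "jaw": 0}
    - {"dx": 0.0032, "dy": 0.0116, "dz": -0.0037, "yaw": 0, "jaw": 0}
    - {"dx": 0.0032, "dy": 0.0116, "dz": -0.0037, "yaw": 0, "jaw": 0}
    - {"dx": 0.0032, "dy": 0.0116, "dz": -0.0037, "yaw": 0, "jaw": 0}
    - {"dx": 0.0032, "dy": 0.0116, "dz": -0.0037, "yaw": 0, "jaw": 0}
    - {"dx": 0.0032, "dy": 0.0116, "dz": -0.0037, "yaw": 0, "jaw": 0}
    - {"dx": 0.0032, "dy": 0.0116, "dz": -0.0037, "yaw": 0, "jaw": 0}
    - {"dx": 0.0032, "dy": 0.0116, "dz": -0.0037, "yaw": 0, "jaw": 0}
    - {"dx": 0.0032, "dy": 0.0116, "dz": -0.0037, "yaw": 0, "jaw": 0}
    - {"dx": 0.0032, "dy": 0.0116, "dz": -0.0037, "yaw": 0, "jaw": 0}

```text
clock: 12.05
eef_pos: [546.8, 183.4, 255.3]
tool_rot: [3.141, -0.0, 1.302]
force: [-1.0, -1.1, -0.5]
width: 17.0
gripper_force: 59.3
```

```bash
cat > rect.py <<'E'
import sys
from mk import *
F=[];ims=[]
for i in range(6):
    s=read_state();F.append(np.r_[s['force'],s['torque']]);im,d,K,T=snap("scene");ims.append(im.astype(float))
e=s["eef_pos"];print(e,np.round(np.mean(F,0),2),s["clock"])
im=np.mean(ims,0).astype(np.uint8)
yw=s["tool_rot"][2]-np.pi/2;n=np.array([np.cos(yw),np.sin(yw),0]);t=np.array([-np.sin(yw),np.cos(yw),0])
S=3.0 # px/mm; origin at TCP, 160 wide, z down to -190
o=e+n*7-t*110+np.array([0,0,20.])
cs=np.float32([[0,0],[180*S,0],[180*S,200*S],[0,200*S]])
w=np.float32([proj(o+t*a/S-np.array([0,0,b/S]),K,T) for a,b in cs])
R=cv2.warpPerspective(im,cv2.getPerspectiveTransform(w,cs),(int(180*S),int(200*S)),flags=cv2.INTER_CUBIC)
np.save("pics/rect.npy",R);u,v,k=redpt(R,(0,600,0,540));print("red",u/S-110,20-v/S)
cv2.imwrite(f"pics/r{sys.argv[1]}.png",cv2.cvtColor(R,cv2.COLOR_RGB2BGR))
E
python3 rect.py 7
```

```text
[546.83495344 183.40988552 255.22694767] [-0.42 -1.07 -0.45 -0.58  0.24 -0.01] 12.3
red -22.38836510233301 -159.61022114869718
```

View pics/r7.png

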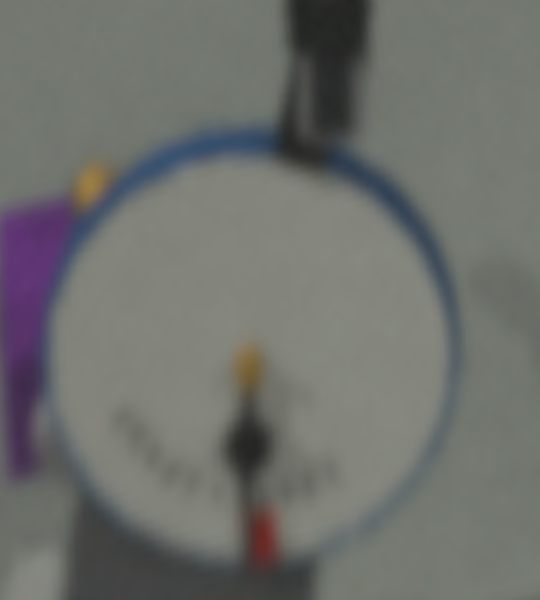

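```bash
cat > prof.py <<'E'
from mk import *
def rect(im,K,T,e,yw,S=3.0,off=7):
    n=np.array([np.cos(yw),np.sin(yw),0]);t=np.array([-np.sin(yw),np.cos(yw),0])
    o=e+n*off-t*110+np.array([0,0,20.])
    cs=np.float32([[0,0],[180*S,0],[180*S,200*S],[0,200*S]])
    w=np.float32([proj(o+t*a/S-np.array([0,0,b/S]),K,T) for a,b in cs])
    return cv2.warpPerspective(im,cv2.getPerspectiveTransform(w,cs),(540,600),flags=cv2.INTER_CUBIC)
def analyse(R,S=3.):
    # dial circle: white area
    f=R.astype(float);red=np.clip(f[...,0]-f[...,1:].max(-1),0,None)
    m=(red>0.5*red.max());u,v=np.nonzero(m)[1],np.nonzero(m)[0]
    hs=cv2.cvtColor(R,cv2.COLOR_RGB2HSV);q=(hs[...,0]>8)&(hs[...,0]<28)&(hs[...,1]>90)
    q[:, :150]=0;q[:,420:]=0;q[:150]=0
    a=np.nonzero(q)
    print("red c",(u.mean()/S-110).round(1),(20-v.mean()/S).round(1),"u",np.percentile(u,[3,97])/S-110,"brass",(a[1].mean()/S-110).round(1),(20-a[0].mean()/S).round(1),q.sum())
if __name__=="__main__":
    for f,e,yw in (("scene0",[533.1,-186.5,192.9],.055),("scene2",[532.67,29.,321.83],-.267),("scene3",[528.56,115.74,278.3],-.269)):
        im,d,K,T=load(f"pics/{f}.npz");analyse(rect(im,K,T,np.array(e),yw))
    analyse(np.load("pics/rect.npy"))
E
python3 prof.py
```

```text
red c 19.0 -158.6 u [14.33333333 24.        ] brass -0.2 -104.6 529
red c 17.4 -159.0 u [12.33333333 22.66666667] brass -1.6 -105.6 578
red c 18.3 -158.5 u [13.33333333 23.33333333] brass 0.1 -105.9 574
red c -22.2 -159.3 u [-25.66666667 -18.66666667] brass -27.3 -102.8 640
```

Emit:
arm_command:
  deltas:
    - {"dx": 0.0005, "dy": 0.0019, "dz": -0.0006, "yaw": 0, "jaw": 0}
    - {"dx": 0.001, "dy": 0.0038, "dz": -0.0012, "yaw": 0, "jaw": 0}
    - {"dx": 0.0015, "dy": 0.0057, "dz": -0.0018, "yaw": 0, "jaw": 0}
    - {"dx": 0.0021, "dy": 0.0077, "dz": -0.0025, "yaw": 0, "jaw": 0}
    - {"dx": 0.0021, "dy": 0.0077, "dz": -0.0025, "yaw": 0, "jaw": 0}
    - {"dx": 0.0021, "dy": 0.0077, "dz": -0.0025, "yaw": 0, "jaw": 0}
    - {"dx": 0.0021, "dy": 0.0077, "dz": -0.0025, "yaw": 0, "jaw": 0}
    - {"dx": 0.0021, "dy": 0.0077, "dz": -0.0025, "yaw": 0, "jaw": 0}
    - {"dx": 0.0021, "dy": 0.0077, "dz": -0.0025, "yaw": 0, "jaw": 0}
    - {"dx": 0.0021, "dy": 0.0077, "dz": -0.0025, "yaw": 0, "jaw": 0}
    - {"dx": 0.0021, "dy": 0.0077, "dz": -0.0025, "yaw": 0, "jaw": 0}
    - {"dx": 0.0021, "dy": 0.0077, "dz": -0.0025, "yaw": 0, "jaw": 0}
    - {"dx": 0.0021, "dy": 0.0077, "dz": -0.0025, "yaw": 0, "jaw": 0}
    - {"dx": 0.0021, "dy": 0.0077, "dz": -0.0025, "yaw": 0, "jaw": 0}
    - {"dx": 0.0021, "dy": 0.0077, "dz": -0.0025, "yaw": 0, "jaw": 0}
    - {"dx": 0.0021, "dy": 0.0077, "dz": -0.0025, "yaw": 0, "jaw": 0}
    - {"dx": 0.0021, "dy": 0.0077, "dz": -0.0025, "yaw": 0, "jaw": 0}
    - {"dx": 0.0021, "dy": 0.0077, "dz": -0.0025, "yaw": 0, "jaw": 0}
    - {"dx": 0.0021, "dy": 0.0077, "dz": -0.0025, "yaw": 0, "jaw": 0}
    - {"dx": 0.0021, "dy": 0.0077, "dz": -0.0025, "yaw": 0, "jaw": 0}

```text
clock: 14.35
eef_pos: [548.9, 191.0, 252.7]
tool_rot: [3.142, -0.0, 1.302]
force: [-0.5, -0.9, -0.7]
width: 17.4
gripper_force: 59.3
```

```bash
python3 rect.py 8; python3 prof.py|tail -1
python3 - <<'E'
import cv2,numpy as np
from h import *
z=cv2.imread("pics/r8.png")
im,d,K,T=snap("side");u,v=proj([530,120,90],K,T).astype(int)
c=cv2.resize(im[v-60:v+40,u-50:u+50],(360,360),interpolation=3)
a=cv2.resize(z[300:600,100:400],(360,360));cv2.imwrite("pics/v8.png",np.hstack([a,cv2.cvtColor(c,cv2.COLOR_RGB2BGR)]))
E
```

```text
[548.85513082 191.01602208 252.69194272] [-0.59 -1.36 -0.86 -0.75  0.26 -0.02] 14.6
red -28.524147815791125 -157.52213250933872
red c -38.2 -139.3 u [-89.         -24.33333333] brass -31.3 -101.5 604
```

View pics/v8.png

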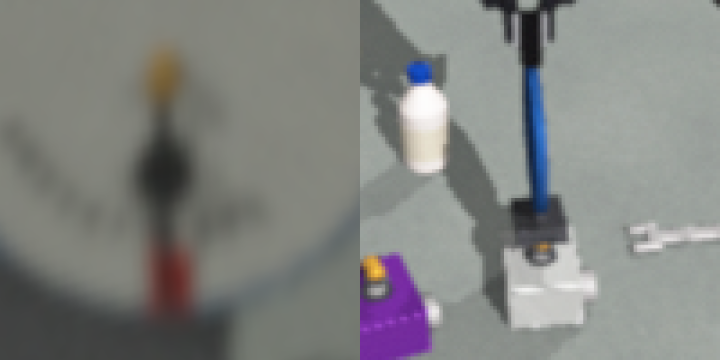

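Emit:
arm_command:
  deltas:
    - {"dx": 0.0005, "dy": 0.0019, "dz": -0.0007, "yaw": 0, "jaw": 0}
    - {"dx": 0.001, "dy": 0.0039, "dz": -0.0015, "yaw": 0, "jaw": 0}
    - {"dx": 0.001, "dy": 0.0039, "dz": -0.0015, "yaw": 0, "jaw": 0}
    - {"dx": 0.001, "dy": 0.0039, "dz": -0.0015, "yaw": 0, "jaw": 0}
    - {"dx": 0.001, "dy": 0.0039, "dz": -0.0015, "yaw": 0, "jaw": 0}
    - {"dx": 0.001, "dy": 0.0039, "dz": -0.0015, "yaw": 0, "jaw": 0}
    - {"dx": 0.001, "dy": 0.0039, "dz": -0.0015, "yaw": 0, "jaw": 0}
    - {"dx": 0.001, "dy": 0.0039, "dz": -0.0015, "yaw": 0, "jaw": 0}
    - {"dx": 0.001, "dy": 0.0039, "dz": -0.0015, "yaw": 0, "jaw": 0}
    - {"dx": 0.001, "dy": 0.0039, "dz": -0.0015, "yaw": 0, "jaw": 0}
    - {"dx": 0.001, "dy": 0.0039, "dz": -0.0015, "yaw": 0, "jaw": 0}
    - {"dx": 0.001, "dy": 0.0039, "dz": -0.0015, "yaw": 0, "jaw": 0}
    - {"dx": 0.001, "dy": 0.0039, "dz": -0.0015, "yaw": 0, "jaw": 0}
    - {"dx": 0.001, "dy": 0.0039, "dz": -0.0015, "yaw": 0, "jaw": 0}
    - {"dx": 0.001, "dy": 0.0039, "dz": -0.0015, "yaw": 0, "jaw": 0}
    - {"dx": 0.001, "dy": 0.0039, "dz": -0.0015, "yaw": 0, "jaw": 0}
    - {"dx": 0.001, "dy": 0.0039, "dz": -0.0015, "yaw": 0, "jaw": 0}
    - {"dx": 0.001, "dy": 0.0039, "dz": -0.0015, "yaw": 0, "jaw": 0}
    - {"dx": 0.001, "dy": 0.0039, "dz": -0.0015, "yaw": 0, "jaw": 0}
    - {"dx": 0.001, "dy": 0.0039, "dz": -0.0015, "yaw": 0, "jaw": 0}

```text
clock: 16.7
eef_pos: [549.9, 194.9, 251.2]
tool_rot: [-3.142, -0.0, 1.302]
force: [0.0, -1.3, -0.7]
width: 16.8
gripper_force: 59.3
```

```bash
python3 rect.py 9
python3 - <<'E'
import cv2
z=cv2.imread("pics/r9.png");cv2.imwrite("pics/v9.png",cv2.resize(z[300:600,100:400],(500,500)))
E
```

```text
[549.89863298 194.90998559 251.22344904] [-0.26 -1.34 -0.53 -0.62  0.17  0.03] 16.95
red -31.946504990622927 -157.8195666402346
```

View pics/v9.png

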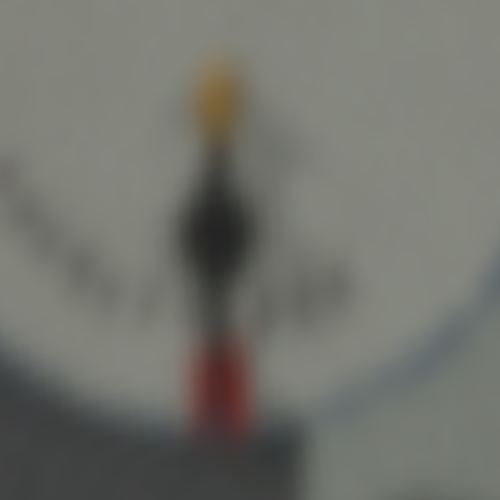

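```bash
python3 -c "
from cell import *
print(finish_job())"
```

```text
the job is handed in; nothing more can be done
None
```

I handed the job in at about 17 s, with the gauge still gripped and leaning on the stud. The last picture shows the pointer tip on the red mark, about 0.02 rad off its centre. The estimated press is 2.7 N, or about 5 mm of stud travel. While being rocked, the foot slid about 20 mm along the stud before its rail caught and it began to tilt.

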